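# Test a battery with the sprung probe

### The arm

A 6-joint arm with a two-finger parallel gripper is mounted at the origin on a cart in front of the work surface, level with it; the furniture and walls round the work are solid. World frame = base frame: x ahead of the robot, y to its left, z up, the work surface at z = 0. Lengths are in m, angles in rad, forces in N, time in s.
With the tool pointing down it reaches from about 0.275 to 0.85 m from the base axis. Payload 5.2 kg.
Tool frame: the origin (TCP) lies at the very end of the fingers, on their centre line; the grasp point (between the pads) lies 19 mm behind it; z points along the fingers, y is the line along which they close (so a half turn about z gives the same grasp; the last joint's range is limited). The gripper opens to 85 mm and grips with 20 to 120 N. Pads are 22 mm wide; open, the fingers measure 114 mm over their backs; the gripper's body (76 mm by 85 mm) begins 54 mm behind the grasp point. The pads swing forward as they close: fully open they stand 13 mm farther back than shut.
Start: joints at [0.988, 0.259, 1.535, -0, 1.348, -0.203], TCP at [0.204, 0.511, 0.231] pointing down, gripper open.
Joint ranges: [-3.14, 3.14], [-0.91, 2.08], [0.19, 2.58], [-1.22, 4.36], [0.22, 2.71], [-3.12, 3.12]. Speed limits (rad/s): [2.57, 2.57, 3.14, 3.14, 3.14, 3.14].

### API

Orientations are given as a 3x3 rotation matrix whose columns are the frame's x, y, z axes.
In Python, from cell import bot, viewer, order, spotter gives the robot as it stands.
- The arm moves only by the tool drive_tool, never from a script. Its argument "rows" is a list of rows, each a list of 5 numbers: the opening, from 0 (shut) to 1 (fully open), then the shift along the tool's x, y, z in units of 25 mm (1.0 is 25 mm), then the turn about the tool's z in units of 5 degrees (1.0 is 5 degrees). A call has 1 to 12 rows; each row is the pose to reach, as a shift and turn from the pose commanded when the call began, along the tool's axes at that moment; what a row does not reach only later rows make up. A row lasts 1/8 s, in which the tool goes at most 62.5 mm and 10.7 degrees, less where a joint would pass 70% of its speed; a pose out of reach is approached as far as the arm can. A call with a gripper value outside its range is refused whole. The fingers move at their own pace and stop on an object; "grip_force" is the grip in N (left out, the last holds). Time passes only in rows, so rows that repeat a pose let the fingers close. It gives the time, the measured TCP pose, the force, the opening and the grip force at its end, in the units of the state.
- bot.state(): the state, without advancing time (a new reading comes with each control period).
- viewer.get_image(name): name is "side" or "top"; returns a dict with "color" (384x512x3 uint8, red, green, blue), "K" (3x3 intrinsics, pixels), "world_to_cam" (4x4, takes a point from world to camera coordinates). Camera axes: x right, y down, z forward; pixel columns grow to the right and rows downward; lengths in m; the calibration is good to about 2 mm. A picture is of the moment at which its call begins. There is no depth.
- order.hand_in(): hands the job in; it is judged then, once.
Trained networks look in the newest picture that a camera, given by its name, has taken for a name from the list of things; names that differ only in an ending like _2 or _b are one class to them, and where a whole thing is asked for, a point or a joint stands for the part that bears it (a point fixed in the world has none). Each returns a list of dicts, best first, with "conf" (0 to 1); they miss things now and then, are a little off and sometimes report something else, mostly with a low value. They report only what shows in the picture. A call takes as long as a camera call. They do not tell look-alikes from the thing itself.
- spotter.recognise(camera, query): "extent" ([centre column, centre row, width, height] in pixels, round what is visible of it).
- spotter.mark_of(camera, query): "point" ([column, row] in pixels: a listed point, or the origin of a listed thing).
The state is a dict: "t": time; "joints": joint angles; "joint_velocities": joint speeds; "joint_torque": joint torques, N m; "tcp_pos": TCP position; "ee_rot": TCP orientation; "ft_force": force on the tool from outside, world axes, zero at the start; "moment": the same for the moment, N m; "gripper_width": finger opening in m; "grasp_force": force on a finger pad.
Only numpy, scipy, OpenCV 4.12 (cv2) and the standard library are available. Lean on these libraries where they do the work, as an engineer would, in place of code of your own. Each camera call takes 0.05 s, during which the arm holds its last target. There are 200 camera calls.

### The job

Stand the battery in the tester's small well, fully down and button end up, and let go of it. Then take the test probe out of its leaning stand and hold it upright with its brass tip centred on the battery's button, pressing lightly and steadily so that the sprung tip is pushed about half way in, never all the way. Finish like that, still holding the probe on the battery; leave the other things on the worktop where they are.

Things in the scene. Friction and masses are not known exactly. Their poses are not given: they have to be found in the camera images.
- battery: the battery, a round cell 15 mm across and 50 mm long, standing on end on the worktop with its button end already up; loose, about 23 g. Origin at the centre of its flat lower end, z along it toward the button end
- button (a point): top of the battery's raised button, the spot to be touched: on the battery's axis, 50 mm from its origin; the button is about 6 mm across
- tester: battery tester, fixed: grey block 64 (its x) x 130 (y) x 28 mm high, origin under its centre. Two round wells open upward at x = 0, 18 mm deep, floor 10 mm up, 4 mm chamfer at the mouth: small one 17.5 mm across at y = -42 mm (end away from the dark window), large one 27 mm across at y = -6 mm, for fatter cells, not used. Dark window at y = +38 mm
- well (a point): centre of the floor of the tester's small well, 10 mm above the worktop and 18 mm below the tester's top; axes as the tester's. A seated battery's origin is here and its button 60 mm above the worktop. (A wall cabinet hangs over the worktop beyond x = 0.58 m, from z = 0.49 m up)
- stand: the probe's stand, fixed, black, base 85 (its x) x 64 (y) x 10 mm, origin under its centre. It holds the probe leaning 0.35 rad (20 degrees) from vertical, handle end toward the stand's -x, in a sleeve with a 17.5 mm hole, 28 mm long, open at both ends; the sleeve's upper face is centred at x = -12 mm, 72 mm up. Pull the probe out along its own axis, at least 50 mm
- probe: the cordless test probe, 127 mm long, about 90 g, loose in its stand; z along it from tip to handle end (upright = z up). Origin at the end of the brass tip when fully out. From there: nose 18 to 48 mm, 16 mm across; collar to 54 mm, 28 mm across, rests on the sleeve; square handle 24 x 24 mm, faces along its x and y, to 124 mm; small end button to 127 mm
- grip (a point): point inside the probe's handle on its axis, 90 mm from the tip's end, a good place to grip by two facing sides; axes as the probe's. In the stand the y faces look sideways, across the lean; the handle end is then 147 mm above the worktop
- plunger (a joint): how far the probe's sprung tip is pushed in: 0 = fully out, 0.014 m = fully in (bottomed). The spring takes 0.6 N to start and 300 N/m: about 2.7 N at 7 mm, 4.8 N fully in. With 0.007 in, the tip's end is 7 mm nearer the handle
- probe_tip (a point): centre of the end face of the sprung brass tip, 10 mm across; moves with the tip
- tea_light: bystander: small round candle in a low metal cup, 38 mm across, 15 mm high. Leave it where it is. Origin under its centre
- marker: bystander: pen lying on its side, 135 mm long, 17 mm thick; origin under its middle. Leave it where it is
- salt_shaker: bystander: salt shaker, 44 mm across, 90 mm high. Leave it where it is. Origin under its centre
- spice_jar: bystander: glass spice jar with a screw cap, 46 mm across, 106 mm high. Leave it where it is. Origin under its centre
- mug: bystander: mug with a handle, 78 x 113 mm, 100 mm high. Leave it where it is. Origin under its centre
- tuna_tin: bystander: low round food tin, 87 mm across, 40 mm high. Leave it where it is. Origin under its centre
Things that resemble listed ones, but are neither listed nor needed, are in the scene too. What is shaped like the tester but pink is not meant.

How it is judged:
On the way, in this order (a step that is already met when the one before it is completed fails the run):
1. the battery stands in the small well, fully down, button end up, and is let go (horizontal distance between battery and well below 0.005 m and z of battery in the frame of well between -0.003 and 0.003 m and angle between battery's own z axis and vertical below 0.2 rad and contact force between each of the arm, the fingers and battery below 0.1 N), for 0.3 s.
2. the probe is held in the fingers, out of its stand (contact force between the fingers and probe above 1 N and contact force between probe and stand below 0.05 N and distance between probe and stand above 0.07 m), for 0.2 s.
At the end, for the whole second after the job is handed in: Battery in the small well: 5 mm of centre, down within 3 mm, button up within 0.2 rad, untouched by the robot. Probe held in the fingers, still, upright within 0.12 rad, clear of tester and stand, tip within 6 mm of the button centre, pushed in 3 to 12 mm, 0.8 to 7 N on the battery (all of step 1 and contact force between the fingers and probe above 1 N and angle between probe's own z axis and vertical below 0.12 rad and horizontal distance between probe_tip and button below 0.006 m and contact force between probe and battery between 0.8 and 7 N and value of joint plunger between 0.003 and 0.012 m and contact force between probe and tester below 0.05 N and contact force between probe and stand below 0.05 N and linear speed of probe below 0.02 m/s); the arm keeps its last pose, push and grip.
It fails at once if the probe presses hard on the battery (over 12 N) (contact force between probe and battery above 12 N).
It fails at once if a bystander is moved by more than 30 mm (distance of any of tea_light, marker, salt_shaker, spice_jar, mug, tuna_tin from where it was at the start of the episode above 0.03 m).
It also fails if it takes over 64 s, if anything falls off the work surface, if the arm or the gripper's body presses on something with over 40 N, if the wrist force passes 120 N, or if a joint passes its speed limit or range.

## Working session

There is one attempt and no reset: what is moved stays moved. The work goes in short steps, Python scripts to look and compute and a tool call to move; the robot and the scene stay as the last step left them, time stands still between calls to the robot, and variables do not carry over. Pictures are saved under pics/ and viewed, at most 10 in all, crops included, and the job is handed in when it is done.

Besides the shell and the picture viewer there is one more tool, called after "Request:" in YAML: its name, and indented under it one key for each argument. drive_tool: Moves the arm, as the interface text tells. Its arguments: {"type":"object","properties":{"rows":{"type":"array","items":{"type":"array","items":{"type":"number"}}},"grip_force":{"type":"number"}},"required":["rows"]}

```bash
ls; mkdir -p pics; cat > h.py <<'E'
import numpy as np, cv2
from cell import bot, viewer, order, spotter
def grab(n,f=None):
    im=viewer.get_image(n)
    if f: cv2.imwrite('pics/'+f,im['color'][:,:,::-1])
    return im
def ray(im,p):
    K=np.array(im['K']);T=np.array(im['world_to_cam']);R=T[:3,:3];c=-R.T@T[:3,3]
    d=R.T@np.linalg.solve(K,[p[0],p[1],1]);return c,d/np.linalg.norm(d)
def atz(im,p,z):
    c,d=ray(im,p);return c+d*(z-c[2])/d[2]
def proj(im,P):
    T=np.array(im['world_to_cam']);q=np.array(im['K'])@(T[:3,:3]@np.array(P)+T[:3,3]);return q[:2]/q[2]
def tri(i1,p1,i2,p2):
    c1,d1=ray(i1,p1);c2,d2=ray(i2,p2)
    A=np.stack([d1,-d2],1);s=np.linalg.lstsq(A,c2-c1,rcond=None)[0]
    a,b=c1+s[0]*d1,c2+s[1]*d2;return (a+b)/2,np.linalg.norm(a-b)
E
python3 - <<'E'
from h import *
np.set_printoptions(precision=3,suppress=True)
A=grab('top','top0.png');B=grab('side','side0.png')
for n,i in(('top',A),('side',B)):
    print(n,ray(i,(256,192)))
    for q in ['battery','button','tester','well','stand','probe','grip','tea_light','marker','salt_shaker','spice_jar','mug','tuna_tin']:
        r=spotter.mark_of(n,q);print(q,[(np.round(x['point'],1).tolist(),round(x['conf'],2)) for x in r[:4]])
print(bot.state())
E
```

```text
pics
top (array([ 0.357, -0.123,  1.261]), array([ 0.1  , -0.004, -0.995]))
battery [([305.1, 186.7], 0.67), ([199.5, 192.8], 0.41)]
button [([197.7, 192.1], 0.47)]
tester [([241.3, 192.6], 0.67), ([303.5, 189.2], 0.64)]
well [([255.5, 186.9], 0.94), ([316.7, 182.0], 0.79), ([372.5, 165.8], 0.49)]
stand [([303.8, 186.5], 0.68), ([122.1, 198.9], 0.66)]
probe [([172.6, 238.0], 0.53)]
grip [([107.9, 205.2], 0.69)]
tea_light [([199.2, 192.2], 0.53), ([172.5, 239.4], 0.49)]
marker [([247.7, 236.4], 0.66)]
salt_shaker [([180.0, 139.7], 0.64)]
spice_jar [([248.6, 141.7], 0.78), ([122.5, 199.4], 0.63)]
mug [([375.6, 165.9], 0.69)]
tuna_tin [([335.9, 140.6], 0.58), ([197.0, 193.4], 0.32)]
side (array([ 0.52 , -1.351,  0.751]), array([-0.017,  0.885, -0.466]))
battery [([251.7, 195.0], 0.51)]
button [([241.4, 141.3], 0.51), ([252.2, 184.1], 0.5)]
tester [([257.0, 246.8], 0.62), ([248.2, 218.3], 0.61)]
well [([252.7, 217.6], 0.82), ([259.0, 254.2], 0.8)]
stand [([251.0, 172.8], 0.72)]
probe [([251.1, 162.4], 0.52)]
grip [([240.7, 143.1], 0.58)]
tea_light [([213.9, 186.0], 0.45)]
marker [([213.3, 221.7], 0.58), ([302.6, 218.9], 0.43)]
salt_shaker [([296.4, 191.2], 0.69)]
spice_jar [([303.0, 220.1], 0.73)]
mug [([277.1, 298.5], 0.86)]
tuna_tin [([308.0, 269.0], 0.75)]
{'t': 1.4, 'joints': array([ 0.988,  0.259,  1.535,  0.   ,  1.348, -0.203]), 'joint_velocities': array([ 0.001,  0.   ,  0.001, -0.   ,  0.   , -0.   ]), 'joint_torque': array([  0.002, -44.592, -29.089,  -0.   ,   0.001,   0.   ]), 'tcp_pos': array([0.204, 0.511, 0.231]), 'ee_rot': array([[-0.929,  0.371, -0.   ],
       [ 0.371,  0.929, -0.   ],
       [ 0.   , -0.   , -1.   ]]), 'ft_force': array([ 0.564, -0.966,  0.215]), 'moment': array([-0.026, -0.022,  0.002]), 'grasp_force': 0.0, 'gripper_width': 0.08514242491137544}
```

```bash
python3 - <<'E'
import cv2
a=cv2.imread('pics/top0.png')[110:270,80:400];b=cv2.imread('pics/side0.png')[110:330,180:350]
cv2.imwrite('pics/topc.png',cv2.resize(a,None,fx=2.5,fy=2.5,interpolation=3))
cv2.imwrite('pics/sidec.png',cv2.resize(b,None,fx=2.7,fy=2.7,interpolation=3))
E
```

```text
(no output)
```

View pics/topc.png

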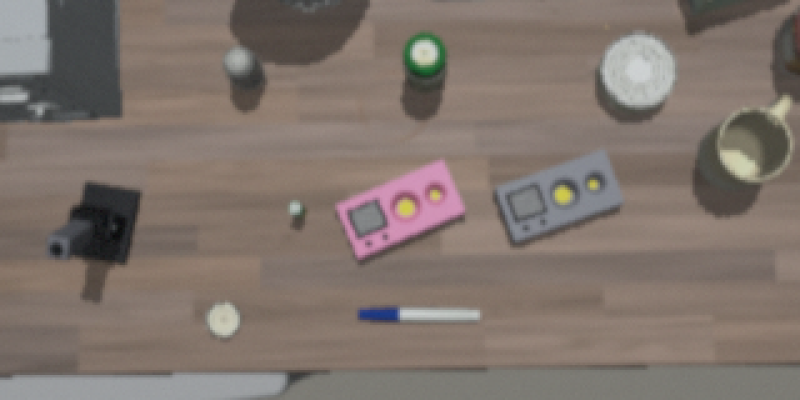

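View pics/sidec.png

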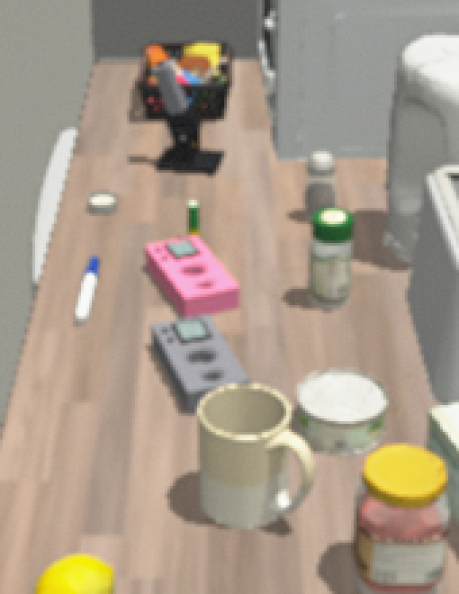

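The top view shows the grey tester centred at about (303,189), with its small well at (318,184). The pink look-alike is at (241,194). The battery stands at (198,193), and the probe in its black stand is at about (108,205).

Candidates in the top view:
- **Tester:** grey (303,189) or pink (241,193). The task rules out pink, so I choose grey.
- **Battery:** only the slim green cell at (198,193). The jar at (250,132) and the shaker at (176,136) are far too big.
- **Small well:** (318,184), at the end away from the window.
- **Probe and stand:** only (108–125,200).

```bash
cat > fit.py <<'E'
from h import *
from scipy.optimize import minimize
np.set_printoptions(precision=4,suppress=True)
def gc(im,rect,grow=8):
    c=np.ascontiguousarray(im['color'][:,:,::-1]);x,y,w,h=rect
    x0,y0=x-grow,y-grow;sub=cv2.resize(c[y0:y+h+grow,x0:x+w+grow],None,fx=4,fy=4,interpolation=cv2.INTER_CUBIC)
    m=np.zeros(sub.shape[:2],np.uint8)
    cv2.grabCut(sub,m,(grow*4,grow*4,w*4,h*4),np.zeros((1,65)),np.zeros((1,65)),6,cv2.GC_INIT_WITH_RECT)
    return (m%2==1).astype(np.uint8),(x0,y0),sub
def hull(im,P,o):
    q=np.array([proj(im,p) for p in P])
    q=((q-o)*4+1.5)
    return cv2.convexHull((q*16).astype(np.int32))
def cost(pts,views):
    s=0
    for im,(m,o,_) in views:
        r=np.zeros_like(m);cv2.fillConvexPoly(r,hull(im,pts,o),1,shift=4)
        s+=1-(r&m).sum()/max(1,(r|m).sum())
    return s
def box(x,y,a,sx,sy,sz):
    c,s=np.cos(a),np.sin(a)
    return [(x+c*u*sx/2-s*v*sy/2,y+s*u*sx/2+c*v*sy/2,z) for u in(-1,1) for v in(-1,1) for z in(0,sz)]
def cyl(x,y,r,z0,h):
    return [(x+r*np.cos(t),y+r*np.sin(t),z) for t in np.linspace(0,6.28,24) for z in(z0,z0+h)]
E
cat > m1.py <<'E'
from fit import *
A=grab('top');B=grab('side')
print(A['K'],B['K'])
# well in tester frame, battery
vt=[(A,gc(A,(276,168,55,42))),(B,gc(B,(234,225,39,40)))]
vb=[(A,gc(A,(194,187,9,15))),(B,gc(B,(248,182,8,16)))]
w=atz(A,(303,189),.028);print('tester0',w,'battery0',tri(A,(198,191),B,(251.5,184.5)),atz(A,(198,191),.05))
for name,f,v,x0,st in(('tester',lambda p:box(*p,.064,.130,.028),vt,[w[0],w[1],0.0],.02),
  ('batt',lambda p:cyl(*p,.0075,0,.05),vb,atz(A,(198,191),.05)[:2],.006)):
    best=None
    for a in (np.arange(-1.5,1.6,.3) if name=='tester' else [0]):
        x=np.array(x0,float)
        if name=='tester': x[2]=a
        for vv in (v,v[:1],v[1:]):
            S=np.vstack([x]+[x+st*(1 if i<2 else 10)*np.eye(len(x))[i] for i in range(len(x))])
            r=minimize(lambda p:cost(f(p),vv),x,method='Nelder-Mead',options=dict(initial_simplex=S))
            if len(vv)==2: 
                if best and r.fun>best[0].fun: break
                best=[r]
            else: best.append(r)
            if len(vv)==2: x=r.x
    for r in best: print(name,r.x,r.fun)
    X=best[0].x
    for im,(m,o,sub) in v:
        cv2.polylines(sub,[hull(im,f(X),o)],True,(0,0,255),1,shift=4)
    cv2.imwrite(f'pics/{name}.png',np.hstack([cv2.resize(s,(int(s.shape[1]*260/s.shape[0]),260)) for s in [v[0][1][2],v[1][1][2]]]))
    if name=='tester':
        c,s=np.cos(X[2]),np.sin(X[2])
        for sg in(-1,1):
            P=[X[0]-s*sg*.042,X[1]+c*sg*.042];print('well cand',P,proj(A,P+[.028]),proj(B,P+[.028]),proj(A,P+[.01]))
E
python3 m1.py; python3 -c "
import cv2,numpy as np
a=cv2.imread('pics/tester.png');b=cv2.imread('pics/batt.png');w=max(a.shape[1],b.shape[1])
p=lambda i:cv2.copyMakeBorder(i,0,0,0,w-i.shape[1],0)
cv2.imwrite('pics/chk.png',np.vstack([p(a),p(b)]));print(w)"
```

```text
[[446.8614   0.     255.54  ]
 [  0.     446.8614 187.915 ]
 [  0.       0.       1.    ]] [[473.5513   0.     251.9178]
 [  0.     473.5513 193.1115]
 [  0.       0.       1.    ]]
tester0 [ 0.4868 -0.2589  0.028 ] battery0 (array([0.4814, 0.0292, 0.0524]), np.float64(0.0039009672964579497)) [0.4836 0.0297 0.05  ]
tester [ 0.4869 -0.2595  0.2842] 0.30544623161226103
tester [ 0.4883 -0.2596  0.3418] 0.1092002168235352
tester [ 0.4865 -0.2586  0.2761] 0.192078827820078
well cand [np.float64(0.49866955496081616), np.float64(-0.29984916757516583)] [317.6167 184.513 ] [256.067 248.043] [316.727  185.2563]
well cand [np.float64(0.47511888298755195), np.float64(-0.21921811989743994)] [288.8179 193.4159] [248.1323 231.7837] [288.3363 194.0342]
batt [0.478 0.032] 0.7742918379662247
batt [0.478  0.0319] 0.43005181347150256
batt [0.478 0.035] 0.33766233766233766
573
```

View pics/chk.png

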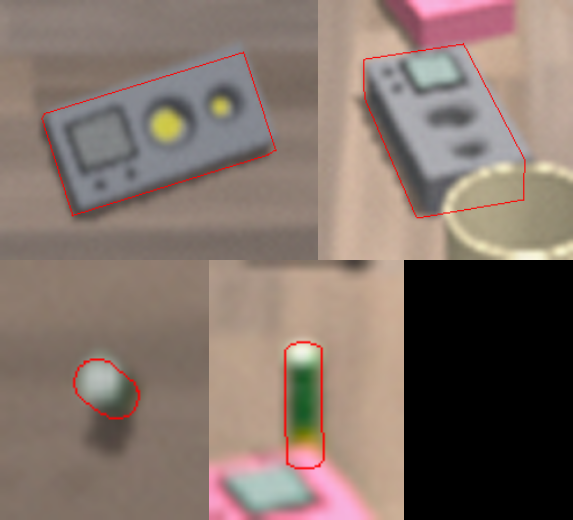

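The red overlays sit on the grey tester and the green battery, so the choice holds. The small well is at about (318,183) in the top view and the battery top at about (197.7,192.7), i.e. about (0.478, 0.031). I'll move above the battery now.

Request:
drive_tool:
  rows:
    - [1, -2, -1.6, 0, 1.5]
    - [1, -4, -3.2, 0, 3.5]
    - [1, -6, -4.8, 0, 5.5]
    - [1, -8, -6.4, 0, 7.5]
    - [1, -10, -8, 0, 9.5]
    - [1, -12, -9.6, 0, 10]
    - [1, -14, -11.2, 0, 10]
    - [1, -16, -12.8, 0, 10]
    - [1, -17.3, -13.8, 0, 10]
    - [1, -17.3, -13.8, 0, 10]
    - [1, -17.3, -13.8, 0, 10]

```text
t: 2.88
tcp_pos: [0.4772, 0.0303, 0.2311]
ee_rot: [[-0.312, 0.95, -0.001], [0.95, 0.312, 0.001], [0.001, -0.001, -1.0]]
ft_force: [-0.4, -0.2, -0.2]
gripper_width: 0.0855
grasp_force: 0.0
```

```bash
cat > m2.py <<'E'
from fit import *
A=grab('top');B=grab('side');s=bot.state();print(s['tcp_pos'],s['ee_rot'],s['t'])
def up(im,x,y,w,h,k=8): return cv2.resize(np.ascontiguousarray(im['color'][y:y+h,x:x+w]),None,fx=k,fy=k,interpolation=cv2.INTER_CUBIC).astype(int)
def cen(m,x,y,k=8):
    n,l,st,c=cv2.connectedComponentsWithStats(m.astype(np.uint8))
    i=1+np.argmax(st[1:,4]);return (c[i]+.5)/k-.5+[x,y],st[i,:]/k
# yellow of wells top view
u=up(A,308,174,20,18);m=(np.minimum(u[...,0],u[...,1])-u[...,2])>60
c,st=cen(m,308,174);print('small yellow',c,st,atz(A,c,.01))
u=up(A,292,176,24,24);m=(np.minimum(u[...,0],u[...,1])-u[...,2])>60;m[:,150:]=0
c,st=cen(m,292,176);print('large yellow',c,st,atz(A,c,.01))
print('grip',tri(A,(107.9,205.2),B,(240.7,143.1)),'stand',atz(A,(122.1,198.9),0),atz(B,(251,172.8),0))
for q in('mug','tea_light','salt_shaker','spice_jar','marker'):
    r=spotter.mark_of('top',q); print(q,atz(A,r[0]['point'],0) if r else None)
u=A['color'];cv2.imwrite('pics/st.png',np.hstack([cv2.resize(u[170:225,90:150,::-1],(440,400),interpolation=2),cv2.resize(B['color'][120:180,225:275,::-1],(340,400),interpolation=2)]))
E
python3 m2.py
```

```text
[0.477  0.0312 0.2313] [[-0.3142  0.9493 -0.0004]
 [ 0.9493  0.3142  0.0004]
 [ 0.0005 -0.0003 -1.    ]] 2.975
small yellow [316.6978 183.2084] [ 7.625  8.     3.125  3.375 68.   ] [ 0.5045 -0.2999  0.01  ]
large yellow [304.727 187.465] [ 10.125   8.75    6.25    6.5   251.625] [ 0.493  -0.2658  0.01  ]
grip (array([0.4402, 0.2548, 0.1074]), np.float64(0.008549631983549343)) stand [0.4699 0.2509 0.    ] [0.4725 0.2278 0.    ]
mug [ 0.5537 -0.4629  0.    ]
tea_light None
salt_shaker [0.6388 0.0911 0.    ]
spice_jar [ 0.3647 -0.1048  0.    ]
marker [ 0.3685 -0.106   0.    ]
```

View pics/st.png

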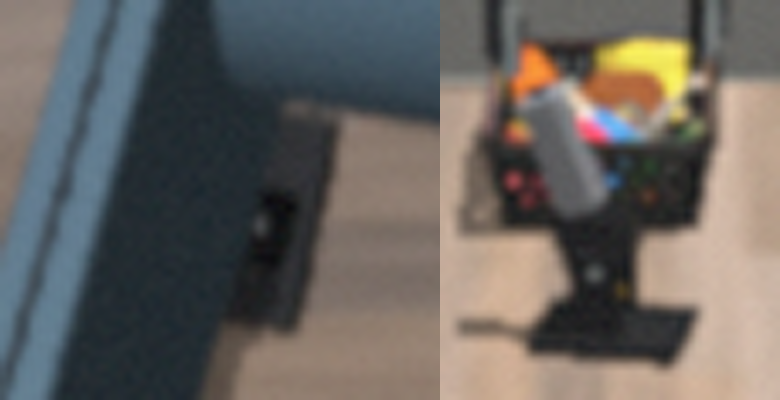

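The right panel shows the grey handle leaning over the black base toward -x, with the base spanning about x 245–257 in the side view. The stand's long axis is close to world +x, turned slightly toward -y. Next is the descent and grasp of the battery.

Request:
drive_tool:
  rows:
    - [1, 0, 0, 2, 0]
    - [1, 0, 0, 4, 0]
    - [1, 0, 0, 6, 0]
    - [1, 0, 0, 7.6, 0]
    - [1, 0, 0, 8.4, 0]
    - [1, 0, 0, 8.4, 0]
    - [0.1, 0, 0, 8.4, 0]
    - [0.1, 0, 0, 8.4, 0]
    - [0.1, 0, 0, 8.4, 0]
    - [0.1, 0, 0, 8.4, 0]
    - [0.1, 0, 0, 8.4, 0]
    - [0.1, 0, 0, 8.4, 0]
  grip_force: 25

```text
t: 4.72
tcp_pos: [0.478, 0.03, 0.0219]
ee_rot: [[-0.313, 0.95, 0.001], [0.95, 0.313, -0.0], [-0.0, 0.001, -1.0]]
ft_force: [-0.9, 0.2, 6.2]
gripper_width: 0.0141
grasp_force: 24.7
```

Request:
drive_tool:
  rows:
    - [0.1, 0, 0, -1, 0]
    - [0.1, 0, 0, -3, 0]
    - [0.1, 0, 0, -4, 0]
    - [0.1, 0, 0, -4, 0]

```text
t: 5.22
tcp_pos: [0.4791, 0.0299, 0.1232]
ee_rot: [[-0.313, 0.95, 0.005], [0.95, 0.313, -0.001], [-0.002, 0.004, -1.0]]
ft_force: [-0.1, -0.8, -0.6]
gripper_width: 0.0141
grasp_force: 24.5
```

```bash
python3 - <<'E'
from fit import *
A=grab('top');B=grab('side');s=bot.state();print(s['tcp_pos'],s['gripper_width'],s['grasp_force'])
t=s['tcp_pos']
for n,i in(('top',A),('side',B)):
    print([(x['point'],round(x['conf'],2)) for q in('battery','button') for x in spotter.mark_of(n,q)[:2]])
    print(proj(i,t),proj(i,t-[0,0,.022]),proj(i,t+[0,0,.028]))
u,v=proj(B,t).astype(int)
C=B['color'][v-30:v+30,u-30:u+30,::-1];cv2.imwrite('pics/g1.png',cv2.resize(C,(480,480),interpolation=2))
E
```

```text
[0.4772 0.0301 0.1208] 0.013958594785008436 24.468128085136414
[([175.8, 138.5], 0.65), ([117.5, 197.3], 0.6), ([117.2, 197.2], 0.24)]
[194.3428 190.6839] [195.4782 191.5481] [192.8335 189.5351]
[([249.0, 170.1], 0.55), ([249.3, 153.0], 0.42)]
[250.4787 165.2342] [250.5847 171.4528] [250.3416 157.1965]
```

View pics/g1.png

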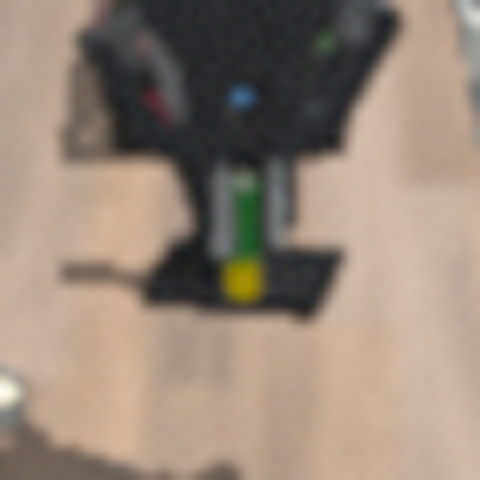

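The battery is held upright and centred between the pads, with its yellow lower end at side pixel (250,172). The projection of TCP minus 22 mm agrees. Next I carry it over to the well.

Request:
drive_tool:
  rows:
    - [0.1, -2.2, -0.5, 0, 0]
    - [0.1, -4.4, -1.1, 0, 0]
    - [0.1, -6.6, -1.6, 0, 0]
    - [0.1, -8.8, -2.2, 0, 0]
    - [0.1, -11, -2.7, 0, 0]
    - [0.1, -12.86, -3.16, 0, 0]
    - [0.1, -12.86, -3.16, 1, 0]
    - [0.1, -12.86, -3.16, 2, 0]
    - [0.1, -12.86, -3.16, 2, 0]
    - [0.1, -12.86, -3.16, 2, 0]

```text
t: 6.78
tcp_pos: [0.5035, -0.3001, 0.0715]
ee_rot: [[-0.313, 0.95, -0.0], [0.95, 0.313, 0.0], [0.0, 0.0, -1.0]]
ft_force: [0.6, -0.5, -0.1]
gripper_width: 0.014
grasp_force: 24.5
```

```bash
python3 - <<'E'
from fit import *
A=grab('top');B=grab('side');s=bot.state();print(s['tcp_pos'],s['ft_force'],s['grasp_force'])
C=B['color'][205:265,225:285,::-1];D=A['color'][160:220,280:340,::-1]
cv2.imwrite('pics/g2.png',np.hstack([cv2.resize(x,(390,390),interpolation=2) for x in(C,D)]))
t=s['tcp_pos'];print(proj(B,t-[0,0,.022]),proj(B,[.503,-.299,.028]))
E
```

```text
[ 0.504  -0.3004  0.0724] [ 0.0897 -0.4809  0.8333] 24.4740629196167
[257.9734 241.1602] [257.6878 247.863 ]
```

View pics/g2.png

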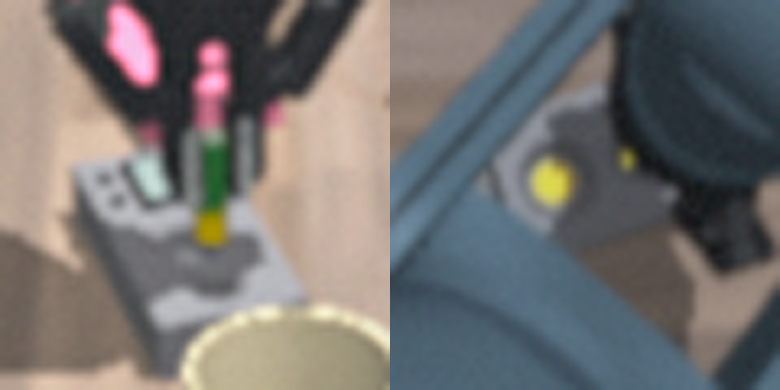

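The battery's lower end at side (257,242) is directly above the small well mouth at (258,248). I'll lower it slowly.

Request:
drive_tool:
  rows:
    - [0.1, 0, 0, 0.4, 0]
    - [0.1, 0, 0, 0.7, 0]
    - [0.1, 0, 0, 0.9, 0]
    - [0.1, 0, 0, 1.05, 0]
    - [0.1, 0, 0, 1.05, 0]

```text
t: 7.5
tcp_pos: [0.5042, -0.3016, 0.0478]
ee_rot: [[-0.313, 0.95, 0.003], [0.95, 0.313, -0.004], [-0.004, 0.001, -1.0]]
ft_force: [-4.0, 0.5, 17.7]
gripper_width: 0.014
grasp_force: 27.7
```

Request:
drive_tool:
  rows:
    - [0.1, 0, 0, -0.2, 0]
    - [0.1, 0.03, -0.1, -0.2, 0]
    - [0.1, 0.03, -0.1, 0, 0]
    - [0.1, 0.03, -0.1, 0.1, 0]
    - [0.1, 0.03, -0.1, 0.1, 0]

```text
t: 8.12
tcp_pos: [0.5022, -0.3023, 0.0461]
ee_rot: [[-0.313, 0.95, 0.004], [0.95, 0.313, -0.005], [-0.006, 0.002, -1.0]]
ft_force: [-2.6, -0.5, 24.4]
gripper_width: 0.0135
grasp_force: 30.0
```

Request:
drive_tool:
  rows:
    - [0.1, 0.03, -0.1, -0.4, 0]
    - [0.1, 0.03, -0.1, -0.8, 0]
    - [0.1, 0.03, -0.1, -0.8, 0]

```text
t: 8.5
tcp_pos: [0.4983, -0.3004, 0.0629]
ee_rot: [[-0.313, 0.95, 0.001], [0.95, 0.313, -0.001], [-0.001, 0.0, -1.0]]
ft_force: [-0.8, 0.5, -0.4]
gripper_width: 0.0137
grasp_force: 27.0
```

```bash
python3 - <<'E'
from fit import *
A=grab('top');B=grab('side');s=bot.state();print(s['tcp_pos'],s['ft_force'],s['grasp_force'])
C=B['color'][215:260,240:280,::-1]
cv2.imwrite('pics/g3.png',cv2.resize(C,(533,600),interpolation=2))
t=s['tcp_pos'];print(proj(B,t-[0,0,.022]),proj(B,[.503,-.299,.028]))
print([(x['point'],x['conf']) for q in('well','battery') for x in spotter.mark_of('side',q)])
E
```

```text
[ 0.4979 -0.3     0.0621] [-0.3123 -0.4537  0.1344] 26.97403460741043
[255.7276 244.2951] [257.6878 247.863 ]
[([260.8, 256.4], 0.8), ([257.6, 219.2], 0.65), ([255.1, 243.8], 0.52), ([252.6, 243.1], 0.53)]
```

View pics/g3.png

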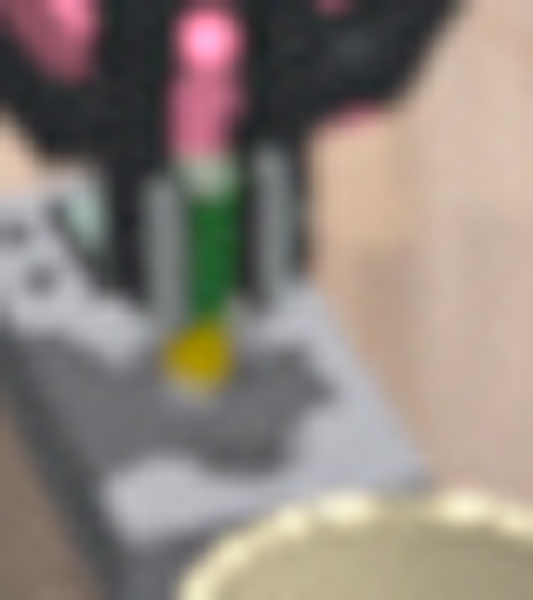

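The battery is still held, but its yellow end is now swung a little toward -x, at side (255,244). It sat on the lip rather than in the mouth. I'll measure the well again by fitting a model to the opening pictures.

```bash
cat > m3.py <<'E'
from fit import *
A=grab('top');B=grab('side')
ia=cv2.imread('pics/top0.png').astype(float);ib=cv2.imread('pics/side0.png').astype(float)
S=6
def render(im,p,win):
    x0,y0,w,h=win;x,y,a=p;c,s=np.cos(a),np.sin(a)
    def W(u,v,z): return (x+c*u-s*v,y+s*u+c*v,z)
    L=np.zeros((h*S,w*S),np.uint8)
    def poly(P,l,M=None):
        q=np.array([proj(im,k) for k in P]);q=((q-[x0,y0]+.5)*S-.5)
        T=np.zeros_like(L);cv2.fillConvexPoly(T,cv2.convexHull((q*16).astype(np.int32)),1,shift=4)
        T=T>0
        if M is not None:T&=M
        L[T]=l;return T
    bx=[W(i*.032,j*.065,z) for i in(-1,1) for j in(-1,1) for z in(0,.028)]
    poly(bx,1);poly([b for b in bx if b[2]>0],2)
    poly([W(i*.0135,.038+j*.0145,.028) for i in(-1,1) for j in(-1,1)],6)
    th=np.linspace(0,6.28,40)
    for v,r in((-.042,.00875),(-.006,.0135)):
        poly([W((r+.004)*np.cos(t),v+(r+.004)*np.sin(t),.028) for t in th],3)
        M=poly([W(r*np.cos(t),v+r*np.sin(t),.024) for t in th],4)
        poly([W(r*np.cos(t),v+r*np.sin(t),.010) for t in th],5,M)
    return L
def res(im,I,p,win):
    x0,y0,w,h=win;L=render(im,p,win)
    F=np.stack([cv2.resize((L==k).astype(np.float32),(w,h),interpolation=cv2.INTER_AREA).ravel() for k in range(7)],1)
    F=np.stack([cv2.GaussianBlur(F[:,k].reshape(h,w),(0,0),.7).ravel() for k in range(7)],1)
    Y=I[y0:y0+h,x0:x0+w].reshape(-1,3)
    b=np.linalg.lstsq(F,Y,rcond=None)[0];return ((F@b-Y)**2).mean()
va=(A,ia,(272,164,62,50));vb=(B,ib,(230,222,48,32))
for n,V in(('top',[va]),('side',[vb]),('both',[va,vb])):
    best=None
    for a in(.28,.36):
        x=np.array([.488,-.2596,a]);Sx=np.vstack([x,x+[.006,0,0],x+[0,.006,0],x+[0,0,.08]])
        r=minimize(lambda p:sum(res(v[0],v[1],p,v[2]) for v in V),x,method='Nelder-Mead',options=dict(initial_simplex=Sx,xatol=1e-4,fatol=1e-2))
        if best is None or r.fun<best.fun:best=r
    p=best.x;print(n,p,best.fun,'well',p[0]+np.sin(p[2])*.042,p[1]-np.cos(p[2])*.042)
for z,c,pt in(('top',A,(316.7,182)),('top0',A,(316.7,182)),('side',B,(259,254.2)),('side2',B,(260.8,256.4))): print(z,atz(c,pt,.01))
E
python3 m3.py
```

```text
top [ 0.4888 -0.2597  0.3298] 110.40014383806894 well 0.5023969352105613 -0.2994748390084577
side [ 0.4914 -0.2684  0.3343] 356.04348089076484 well 0.5052260434836469 -0.3081112246664024
both [ 0.4893 -0.2614  0.3297] 529.7857281302548 well 0.5029066843483331 -0.30110979999651466
top [ 0.5079 -0.3001  0.01  ]
top0 [ 0.5079 -0.3001  0.01  ]
side [ 0.5064 -0.3027  0.01  ]
side2 [ 0.5113 -0.3128  0.01  ]
```

```bash
cat > m4.py <<'E'
from fit import *
A=grab('top');B=grab('side');S=8
ia=cv2.imread('pics/top0.png').astype(float);ib=cv2.imread('pics/side0.png').astype(float)
def res(im,I,p,win):
    x0,y0,w,h=win;L=np.zeros((h*S,w*S),np.uint8);x,y=p
    def poly(P,l):
        q=np.array([proj(im,k) for k in P]);q=((q-[x0,y0]+.5)*S-.5)
        cv2.fillConvexPoly(L,cv2.convexHull((q*16).astype(np.int32)),l,shift=4)
    poly(cyl(x,y,.0075,0,.048),1);poly(cyl(x,y,.0075,0,.012),2);poly(cyl(x,y,.0075,.048,0),3)
    if im is A: # shadow
        pass
    F=np.stack([cv2.GaussianBlur(cv2.resize((L==k).astype(np.float32),(w,h),interpolation=cv2.INTER_AREA),(0,0),.7).ravel() for k in range(4)],1)
    Y=I[y0:y0+h,x0:x0+w].reshape(-1,3);b=np.linalg.lstsq(F,Y,rcond=None)[0];return ((F@b-Y)**2).mean()
va=(A,ia,(190,184,16,12));vb=(B,ib,(244,178,16,18))
for n,V in(('top',[va]),('side',[vb]),('both',[va,vb])):
    best=None
    for x in([.478,.031],[.474,.036],[.482,.028]):
        x=np.array(x);r=minimize(lambda p:sum(res(v[0],v[1],p,v[2]) for v in V),x,method='Nelder-Mead',options=dict(initial_simplex=[x,x+[.005,0],x+[0,.005]],xatol=1e-4,fatol=1e-2))
        if best is None or r.fun<best.fun:best=r
    print(n,best.x,best.fun)
# bright cap top centroid
u=cv2.resize(ia[184:200,190:206],None,fx=8,fy=8,interpolation=2).min(2);m=u>u.max()-45
yy,xx=np.nonzero(m);p=((xx.mean()+.5)/8-.5+190,(yy.mean()+.5)/8-.5+184);print(p,m.sum()/64,atz(A,p,.049))
s=bot.state();print(s['tcp_pos'],[(x['point'],x['conf']) for x in spotter.mark_of('side','battery')])
E
python3 m4.py
```

```text
top [0.4797 0.0313] 42.72073729496344
side [0.4784 0.0332] 58.159797531662065
both [0.4789 0.0314] 121.64393827055052
(np.float64(197.3668043043043), np.float64(192.6208083083083)) 15.609375 [0.4793 0.0316 0.049 ]
[ 0.4979 -0.3     0.0622] [([255.5, 244.6], 0.63)]
```

The two views agree that the well is near (0.503, -0.301), and the swung battery end suggests I was slightly off toward +y. I'll set the battery down on clear worktop beside the tester. That squares it up and lets me measure it from nearby.

Request:
drive_tool:
  rows:
    - [0.1, 0.5, -1.7, 0, 0]
    - [0.1, 1.13, -3.42, 0, 0]
    - [0.1, 1.13, -3.42, 0.8, 0]
    - [0.1, 1.13, -3.42, 1.4, 0]
    - [0.1, 1.13, -3.42, 1.7, 0]
    - [0.1, 1.13, -3.42, 1.7, 0]
    - [0.5, 1.13, -3.42, 1.7, 0]
    - [0.6, 1.13, -3.42, 1.7, 0]
    - [0.6, 1.13, -3.42, 1.7, 0]

```text
t: 10.07
tcp_pos: [0.4081, -0.3001, 0.0202]
ee_rot: [[-0.313, 0.95, 0.0], [0.95, 0.313, -0.0], [-0.0, 0.0, -1.0]]
ft_force: [-0.4, -0.1, -0.1]
gripper_width: 0.0515
grasp_force: 0.0
```

Request:
drive_tool:
  rows:
    - [0.7, 0, 0, -1.5, 0]
    - [0.7, 0, 0, -3, 0]
    - [1, 0, 0, -5, 0]
    - [1, 2, -1, -6, 0]
    - [1, 4, -2, -6, 0]
    - [1, 6, -3, -6, 0]
    - [1, 8, -4, -6, 0]
    - [1, 8, -4, -6, 0]

```text
t: 11.08
tcp_pos: [0.248, -0.1383, 0.1696]
ee_rot: [[-0.313, 0.95, -0.001], [0.95, 0.313, 0.001], [0.001, -0.0, -1.0]]
ft_force: [1.1, -0.3, 0.9]
gripper_width: 0.0856
grasp_force: 0.0
```

```bash
python3 - <<'E'
from fit import *
A=grab('top','t5.png');B=grab('side','s5.png');s=bot.state();print(s['tcp_pos'],s['t'])
p=proj(A,[.41,-.3,.05]);q=proj(B,[.41,-.3,.02]);print(p,q)
for n in('top','side'):print([(x['point'],round(x['conf'],2)) for w in('battery','button') for x in spotter.mark_of(n,w)])
C=A['color'][160:235,270:345,::-1];D=B['color'][205:265,205:280,::-1]
cv2.imwrite('pics/g4.png',np.hstack([cv2.resize(C,(400,400),interpolation=2),cv2.resize(D,(400,320),interpolation=2)[:,:] if 0 else cv2.copyMakeBorder(cv2.resize(D,(400,320),interpolation=2),0,80,0,0,0)]))
E
```

```text
[ 0.2508 -0.1418  0.1707] 11.175
[319.8334 216.0805] [223.132  250.5263]
[([313.9, 216.5], 0.43), ([317.7, 217.8], 0.42)]
[([220.3, 256.2], 0.45), ([222.0, 241.1], 0.39)]
```

View pics/g4.png

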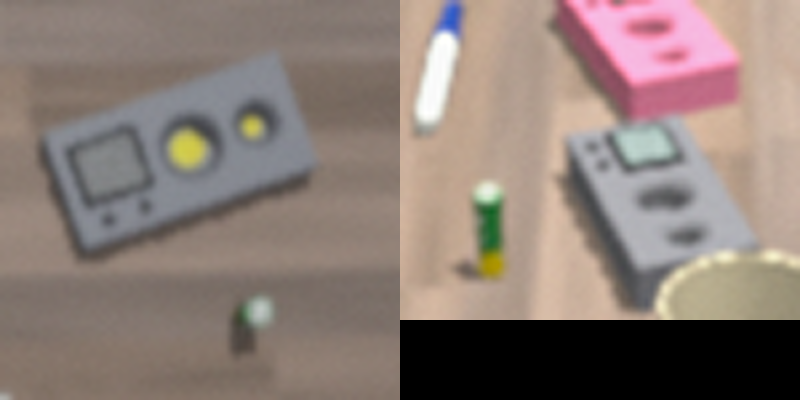

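The battery now stands upright and alone at top pixel (318,218). The small well mouth is at top pixel (317.6,182.5). I'll fit both in these clean pictures.

```bash
sed -e 's/top0.png/t5.png/;s/side0.png/s5.png/' m3.py > m3b.py; sed -e 's/top0.png/t5.png/;s/side0.png/s5.png/' -e 's/(190,184,16,12)/(312,212,13,10)/' -e 's/(244,178,16,18)/(213,236,18,22)/' -e 's/\[.478,.031\],\[.474,.036\],\[.482,.028\]/[.404,-.297],[.408,-.293],[.402,-.301]/' -e 's/184:200,190:206/211:224,312:325/;s/+190,/+312,/;s/+184)/+211)/' m4.py > m4b.py
python3 m3b.py; python3 m4b.py; python3 -c "
from fit import *
A=grab('top');print(atz(A,(317.6,182.5),.028),atz(A,(318,217.9),.049))"
```

```text
top [ 0.4888 -0.2597  0.3298] 112.48207787939403 well 0.5023965085892869 -0.2994748522870179
side [ 0.4916 -0.2684  0.335 ] 385.3429702828009 well 0.5053776400946265 -0.30809810658814113
both [ 0.4896 -0.2611  0.3356] 565.0714107286653 well 0.5034075719430923 -0.3007174127908283
top [ 0.5079 -0.3001  0.01  ]
top0 [ 0.5079 -0.3001  0.01  ]
side [ 0.5064 -0.3027  0.01  ]
side2 [ 0.5113 -0.3128  0.01  ]
top [ 0.405  -0.2958] 32.54844152246959
side [ 0.4049 -0.2943] 184.1755094546361
both [ 0.405  -0.2956] 224.25767656313636
(np.float64(318.43864416475975), np.float64(217.8408180778032)) 13.65625 [ 0.4053 -0.2962  0.049 ]
[ 0.2506 -0.1417  0.1699] [([220.9, 256.7], 0.41)]
[ 0.5043 -0.3     0.028 ] [ 0.4052 -0.295   0.049 ]
```

The battery sits at about (0.405, -0.2957), roughly 5 mm off the fingers' centre along tool x. I'll squeeze it on two axes at right angles so that it is truly centred on the TCP.

Request:
drive_tool:
  rows:
    - [1, -2, 1, 0, 0]
    - [1, -4, 2, 0, 0]
    - [1, -6, 3, 0, 0]
    - [1, -7.8, 3.94, 0, 0]
    - [1, -7.8, 3.94, 2, 0]
    - [1, -7.8, 3.94, 4, 0]
    - [1, -7.8, 3.94, 5.4, 0]
    - [1, -7.8, 3.94, 5.9, 0]
    - [1, -7.8, 3.94, 5.9, 0]
    - [0.1, -7.8, 3.94, 5.9, 0]
    - [0.1, -7.8, 3.94, 5.9, 0]
    - [0.1, -7.8, 3.94, 5.9, 0]
  grip_force: 20

```text
t: 13.18
tcp_pos: [0.4054, -0.2963, 0.0235]
ee_rot: [[-0.313, 0.95, 0.001], [0.95, 0.313, -0.001], [-0.002, 0.001, -1.0]]
ft_force: [0.0, -0.5, 0.4]
gripper_width: 0.0321
grasp_force: 0.0
```

Request:
drive_tool:
  rows:
    - [0.1, 0, 0, 0, 0]
    - [0.1, 0, 0, 0, 0]
    - [0.6, 0, 0, 0, 0]
    - [0.6, 0, 0, 0, 0]
    - [0.6, 0, 0, 0, -2]
    - [0.6, 0, 0, 0, -4]
    - [0.6, 0, 0, 0, -6]
    - [0.6, 0, 0, 0, -8]
    - [0.6, 0, 0, 0, -10]
    - [0.6, 0, 0, 0, -12]
    - [0.6, 0, 0, 0, -14]
    - [0.6, 0, 0, 0, -16]

```text
t: 14.68
tcp_pos: [0.4049, -0.2957, 0.0224]
ee_rot: [[-0.989, -0.149, -0.0], [-0.149, 0.989, 0.0], [0.0, 0.0, -1.0]]
ft_force: [-0.2, -0.1, 0.6]
gripper_width: 0.0513
grasp_force: 0.0
```

Request:
drive_tool:
  rows:
    - [0.6, 0, 0, 0, -2]
    - [0.6, 0, 0, 0, -2]
    - [0.1, 0, 0, 0, -2]
    - [0.1, 0, 0, 0, -2]
    - [0.1, 0, 0, 0, -2]
    - [0.1, 0, 0, 0, -2]

```text
t: 15.42
tcp_pos: [0.405, -0.2958, 0.0225]
ee_rot: [[-0.95, -0.313, -0.0], [-0.313, 0.95, 0.0], [0.0, 0.0, -1.0]]
ft_force: [0.7, -0.0, -0.1]
gripper_width: 0.0137
grasp_force: 21.6
```

```bash
python3 - <<'E'
from fit import *
P=[]
for i in range(4):
    B=grab('side');s=bot.state();P.append(s['tcp_pos'])
print(np.array(P),s['ee_rot'],s['gripper_width'],s['ft_force'],s['joints'],s['t'])
cv2.imwrite('pics/s6.png',B['color'][:,:,::-1])
E
```

```text
[[ 0.405  -0.2958  0.0225]
 [ 0.405  -0.2958  0.0225]
 [ 0.405  -0.2958  0.0226]
 [ 0.405  -0.2958  0.0225]] [[-0.9498 -0.3128 -0.    ]
 [-0.3128  0.9498  0.    ]
 [ 0.      0.     -1.    ]] 0.013811267005169728 [ 0.522  -0.4044  0.4685] [-0.8536  0.4185  1.8982 -0.      0.825  -2.7425] 15.625
```

The battery is now centred at TCP (0.405, -0.2958), which matches vision. Next is the carry to (0.503, -0.3005).

Request:
drive_tool:
  rows:
    - [0.1, 0, 0, -1.2, 0]
    - [0.1, 0, 0, -2.4, 0]
    - [0.1, -1.2, -0.5, -2.4, 0]
    - [0.1, -2.4, -1, -2.4, 0]
    - [0.1, -3.67, -1.41, -2.4, 0]
    - [0.1, -3.67, -1.41, -2.4, 0]
    - [0.1, -3.67, -1.41, -1.6, 0]
    - [0.1, -3.67, -1.41, -1.3, 0]
    - [0.1, -3.67, -1.41, -1.15, 0]
    - [0.1, -3.67, -1.41, -1, 0]
    - [0.1, -3.67, -1.41, -1, 0]

```text
t: 17.0
tcp_pos: [0.5035, -0.3007, 0.0496]
ee_rot: [[-0.95, -0.313, 0.001], [-0.313, 0.95, -0.001], [-0.001, -0.001, -1.0]]
ft_force: [-1.9, 3.6, 10.5]
gripper_width: 0.0138
grasp_force: 23.3
```

Request:
drive_tool:
  rows:
    - [0.1, 0, 0.08, 0, 0]
    - [0.1, 0, 0.08, 0, 0]

```text
t: 17.25
tcp_pos: [0.5034, -0.3001, 0.0497]
ee_rot: [[-0.95, -0.313, 0.003], [-0.313, 0.95, -0.003], [-0.002, -0.004, -1.0]]
ft_force: [-0.9, 0.1, 7.3]
gripper_width: 0.0141
grasp_force: 22.7
```

Request:
drive_tool:
  rows:
    - [0.1, 0, 0.08, 0, 0]
    - [0.1, 0, 0.08, 0, 0]

```text
t: 17.5
tcp_pos: [0.5032, -0.2987, 0.0497]
ee_rot: [[-0.95, -0.313, 0.004], [-0.313, 0.95, -0.004], [-0.002, -0.005, -1.0]]
ft_force: [-0.3, -1.7, 5.7]
gripper_width: 0.0138
grasp_force: 22.6
```

The TCP height isn't changing as I move sideways, so I'll check the fitted tester pose against the clean pictures in both views before pushing more.

```bash
python3 - <<'E'
from fit import *
A=grab('top');B=grab('side')
out=[]
for im,f,(x0,y0,w,h),k in((A,'t5',(276,164,56,50),7),(B,'s5',(222,215,56,50),7)):
    I=cv2.resize(cv2.imread(f'pics/{f}.png')[y0:y0+h,x0:x0+w],None,fx=k,fy=k,interpolation=2)
    x,y,a=.4893,-.2600,.330;c,s=np.cos(a),np.sin(a)
    W=lambda u,v,z:(x+c*u-s*v,y+s*u+c*v,z)
    def dr(P,col):
        q=np.array([proj(im,p) for p in P]);q=((q-[x0,y0]+.5)*k-.5)*16
        cv2.polylines(I,[q.astype(np.int32)],True,col,1,shift=4)
    dr([W(i*.032,j*.065,.028) for i,j in((-1,-1),(1,-1),(1,1),(-1,1))],(0,0,255))
    dr([W(i*.032,j*.065,0) for i,j in((-1,-1),(1,-1),(1,1),(-1,1))],(255,0,0))
    for v,r in((-.042,.01275),(-.006,.0175)): dr([W(r*np.cos(t),v+r*np.sin(t),.028) for t in np.linspace(0,6.2,30)],(0,255,0))
    out.append(I)
cv2.imwrite('pics/ov.png',np.hstack(out))
s=bot.state();print(s['tcp_pos'],s['ft_force'])
E
```

```text
[ 0.5032 -0.2987  0.0497] [-0.2843 -1.5426  7.0042]
```

View pics/ov.png

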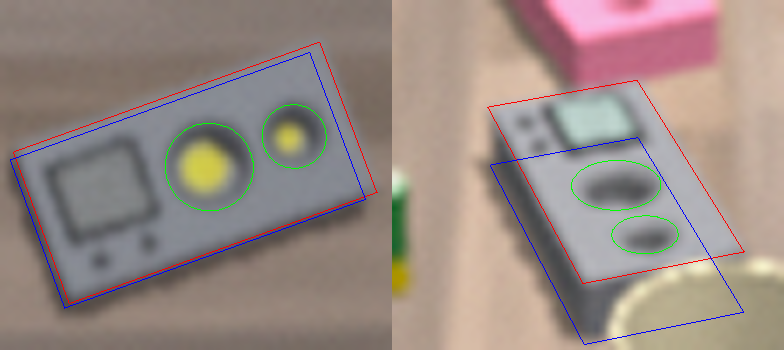

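In both views the outline and the well circles sit on the grey block, with the small mouth at about top pixel (317.6,183). So the well estimate holds. I'll lift slightly and check by numbers whether the battery has tilted in the grip.

Request:
drive_tool:
  rows:
    - [0.1, 0, -0.06, -0.5, 0]
    - [0.1, 0, -0.06, -0.5, 0]
    - [0.1, 0, -0.06, -0.5, 0]

```text
t: 17.98
tcp_pos: [0.5023, -0.2981, 0.0601]
ee_rot: [[-0.95, -0.313, -0.0], [-0.313, 0.95, 0.0], [-0.0, 0.0, -1.0]]
ft_force: [-0.3, 0.1, 0.0]
gripper_width: 0.0137
grasp_force: 22.1
```

```bash
cat > tilt.py <<'E'
from fit import *
def cents(I,x0,y0,w,h,k=8):
    u=cv2.resize(np.ascontiguousarray(I[y0:y0+h,x0:x0+w]),None,fx=k,fy=k,interpolation=2).astype(int)
    r,g,b=u[...,0],u[...,1],u[...,2];o={}
    for n,m in(('yel',(np.minimum(r,g)-b>70)),('grn',(g-r>25)&(g-b>15))):
        N,l,st,c=cv2.connectedComponentsWithStats(m.astype(np.uint8))
        if N>1:
            i=1+np.argmax(st[1:,4]);o[n]=((c[i]+.5)/k-.5+[x0,y0]).round(2),(st[i,:4]/k+[x0,y0,0,0]).round(2)
    return o
if __name__=='__main__':
    B=grab('side');s=bot.state();t=s['tcp_pos'];print(t,s['ft_force'])
    cv2.imwrite('pics/s7.png',B['color'][:,:,::-1])
    p=proj(B,t);print(cents(B['color'],int(p[0])-12,int(p[1])-14,26,30))
    for dz in(-.0225,-.0125,0.01): print(dz,proj(B,t+[0,0,dz]))
    print('ref standing s5 (battery at .405,-.2958):')
    print(cents(cv2.imread('pics/s5.png')[...,::-1],208,230,28,34),[proj(B,[.405,-.2958,z]) for z in(0,.01,.0325)])
    print('s6'); print(cents(cv2.imread('pics/s6.png')[...,::-1],208,230,28,34))
E
python3 tilt.py
```

```text
[ 0.5022 -0.298   0.0599] [-0.419  -0.8266 -1.1791]
{'yel': (array([256.48, 243.2 ]), array([254.88, 241.75,   4.  ,   4.  ]))}
-0.0225 [257.3491 244.7282]
-0.0125 [257.3162 241.5988]
0.01 [257.2413 234.4721]
ref standing s5 (battery at .405,-.2958):
{'yel': (array([221.79, 254.02]), array([220.  , 252.12,   4.5 ,   4.75])), 'grn': (array([221.49, 246.01]), array([219.5 , 241.25,   4.5 ,  10.75]))} [array([221.7247, 255.724 ]), array([221.5624, 252.6881]), array([221.1929, 245.7757])]
s6
{'yel': (array([220.97, 254.68]), array([219.25, 253.  ,   4.5 ,   4.5 ]))}
```

Request:
drive_tool:
  rows:
    - [0.1, -0.1, -0.03, 0, 0]
    - [0.1, -0.1, -0.03, 0.2, 0]
    - [0.1, -0.1, -0.03, 0.4, 0]
    - [0.1, -0.1, -0.03, 0.5, 0]
    - [0.1, -0.1, -0.03, 0.5, 0]

```text
t: 18.65
tcp_pos: [0.5048, -0.298, 0.0471]
ee_rot: [[-0.95, -0.313, -0.001], [-0.313, 0.95, 0.0], [0.0, 0.001, -1.0]]
ft_force: [-0.6, 0.6, -0.4]
gripper_width: 0.0143
grasp_force: 22.1
```

It's in the mouth with no contact force. I'll keep lowering.

Request:
drive_tool:
  rows:
    - [0.1, 0, 0, 0.2, 0]
    - [0.1, 0, 0, 0.4, 0]
    - [0.1, 0, 0, 0.5, 0]
    - [0.1, 0, 0, 0.5, 0]

```text
t: 19.15
tcp_pos: [0.5049, -0.298, 0.0347]
ee_rot: [[-0.95, -0.313, -0.0], [-0.313, 0.95, 0.0], [0.0, 0.0, -1.0]]
ft_force: [-0.0, 0.3, -0.1]
gripper_width: 0.0139
grasp_force: 22.1
```

Request:
drive_tool:
  rows:
    - [0.1, 0, 0, 0.08, 0]
    - [0.1, 0, 0, 0.12, 0]
    - [0.1, 0, 0, 0.12, 0]
    - [0.35, 0, 0, 0.12, 0]
    - [0.35, 0, 0, 0.12, 0]
    - [0.35, 0, 0, 0.12, 0]
    - [0.35, 0, 0, 0.12, 0]

```text
t: 20.02
tcp_pos: [0.505, -0.2981, 0.0321]
ee_rot: [[-0.95, -0.313, -0.0], [-0.313, 0.95, -0.0], [0.0, -0.0, -1.0]]
ft_force: [-0.7, 0.1, 0.2]
gripper_width: 0.03
grasp_force: 0.0
```

Request:
drive_tool:
  rows:
    - [0.35, 0, 0, -0.5, 0]
    - [0.4, 0, 0, -2, 0]
    - [0.4, 0, 0, -4, 0]
    - [0.7, 0, 0, -6, 0]
    - [0.7, 2, 1, -6, 0]
    - [0.7, 4, 2, -6, 0]
    - [0.7, 6, 3, -6, 0]
    - [0.7, 6, 4, -6, 0]
    - [0.7, 6, 4, -6, 0]

```text
t: 21.15
tcp_pos: [0.3305, -0.2492, 0.1831]
ee_rot: [[-0.95, -0.313, 0.001], [-0.313, 0.95, -0.001], [-0.001, -0.001, -1.0]]
ft_force: [-0.1, -0.1, -0.2]
gripper_width: 0.0597
grasp_force: 0.0
```

```bash
python3 - <<'E'
from fit import *
from tilt import cents
A=grab('top','t8.png');B=grab('side','s8.png');s=bot.state();print(s['tcp_pos'],s['t'],s['joints'])
print(cents(B['color'],245,222,28,34))
print(proj(B,[.503,-.299,.06]),proj(B,[.503,-.299,.028]),proj(B,[.503,-.299,.044]),proj(A,[.503,-.299,.058]))
u=cv2.resize(A['color'][174:192,310:328],None,fx=8,fy=8,interpolation=2).astype(int).min(2);m=u>u.max()-45
yy,xx=np.nonzero(m);p=((xx.mean()+.5)/8-.5+310,(yy.mean()+.5)/8-.5+174);print(p,m.sum()/64,u.max(),atz(A,p,.059))
for n in('top','side'):print(n,[(x['point'],round(x['conf'],2)) for w in('battery','button') for x in spotter.mark_of(n,w)])
C=A['color'][165:205,295:335,::-1];D=B['color'][220:260,238:278,::-1];E=B['color'][125:180,225:275,::-1];F=A['color'][170:225,90:150,::-1]
r=lambda i:cv2.resize(i,(390,290),interpolation=2)
cv2.imwrite('pics/fin1.png',np.vstack([np.hstack([r(C),r(D)]),np.hstack([r(F),r(E)])]))
E
```

```text
[ 0.3319 -0.2509  0.183 ] 21.25 [-0.9168  0.055   1.9071 -0.0001  1.1769 -2.8063]
{'grn': (array([257.64, 243.93]), array([255.5 , 239.38,   5.  ,  10.38]))}
[257.586  237.8318] [257.6878 247.863 ] [257.6372 242.8771] [318.7942 181.6458]
(np.float64(319.07430203045686), np.float64(181.33470812182742)) 15.390625 191 [ 0.5037 -0.2996  0.059 ]
top [([314.8, 182.4], 0.46), ([319.2, 184.1], 0.58)]
side [([257.5, 255.4], 0.5), ([257.4, 234.1], 0.41), ([249.7, 162.5], 0.35)]
```

View pics/fin1.png

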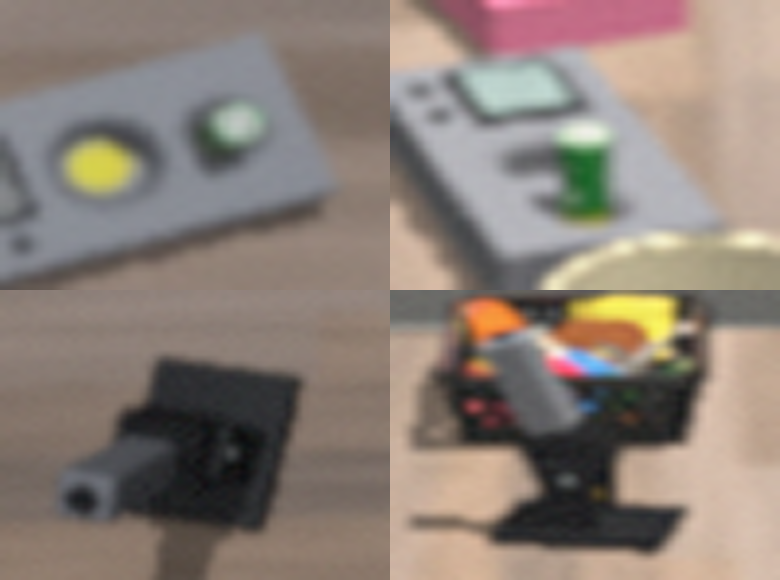

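The battery stands in the small well, with its cap at top pixel (319,181) and the green body meeting the block top at side (258,249). The row heights give a base z of about 0.01, so it is seated. The stand base corners in the top view are about (114,182), (136,186) and (130,215), and the handle end is at (102.7,208.5).

```bash
python3 - <<'E'
from fit import *
A=grab('top');B=grab('side')
TL,TR,BR=[atz(A,p,.01) for p in((114.2,182.3),(135.8,186.3),(129.9,214.6))]
print(TL,TR,BR,np.linalg.norm(TR-BR),np.linalg.norm(TL-TR))
c=(TL+BR)/2;d=TR-BR;print('centre',c,'yaw',np.arctan2(d[1],d[0]))
e=atz(A,(102.7,208.5),.146);print('end',e,'dir end->c',e-c,np.linalg.norm((e-c)[:2]))
# refine yaw, centre with dark mask, both views: hull of base + projection of handle
def model(p):
    x,y,a=p;c,s=np.cos(a),np.sin(a);return lambda u,v,z:(x+c*u-s*v,y+s*u+c*v,z)
ia=cv2.imread('pics/t8.png').astype(float);ib=cv2.imread('pics/s8.png').astype(float);S=6
def res(im,I,p,win):
    x0,y0,w,h=win;W=model(p);L=np.zeros((h*S,w*S),np.uint8)
    def poly(P,l):
        q=np.array([proj(im,k) for k in P]);q=((q-[x0,y0]+.5)*S-.5)
        cv2.fillConvexPoly(L,cv2.convexHull((q*16).astype(np.int32)),l,shift=4)
    poly([W(i*.0425,j*.032,z) for i in(-1,1) for j in(-1,1) for z in(0,.01)],1)
    sn,cs=np.sin(.35),np.cos(.35)
    def ax(l,u,v): # along axis from sleeve face, u in-plane, v sideways
        return W(-.012-sn*l+cs*u,v,.072+cs*l+sn*u)
    poly([ax(l,.014*np.cos(t),.014*np.sin(t)) for l in(-.028,.006) for t in np.linspace(0,6.2,16)],2)
    poly([ax(l,u,v) for l in(.006,.076) for u in(-.012,.012) for v in(-.012,.012)],3)
    poly([ax(.076,u,v) for u in(-.012,.012) for v in(-.012,.012)],4)
    F=np.stack([cv2.GaussianBlur(cv2.resize((L==k).astype(np.float32),(w,h),interpolation=cv2.INTER_AREA),(0,0),.7).ravel() for k in range(5)],1)
    Y=I[y0:y0+h,x0:x0+w].reshape(-1,3);b=np.linalg.lstsq(F,Y,rcond=None)[0];return ((F@b-Y)**2).mean()
va=(A,ia,(94,174,48,46));vb=(B,ib,(230,130,42,46))
for n,V in(('top',[va]),('side',[vb]),('both',[va,vb])):
    best=None
    for a in(-.3,-.15,0.):
        x=np.array([c[0],c[1],a]);Sx=np.vstack([x,x+[.008,0,0],x+[0,.008,0],x+[0,0,.1]])
        r=minimize(lambda p:sum(res(v[0],v[1],p,v[2]) for v in V),x,method='Nelder-Mead',options=dict(initial_simplex=Sx,xatol=1e-4,fatol=1e-2))
        if best is None or r.fun<best.fun:best=r
    W=model(best.x);print(n,best.x,best.fun,'grip',W(-.0264,0,.1115),'end',W(-.039,0,.146))
E
```

```text
[0.5163 0.2709 0.01  ] [0.504  0.2099 0.01  ] [0.4245 0.2254 0.01  ] 0.0809213974175032 0.06225000901297857
centre [0.4704 0.2481 0.01  ] yaw -0.19241406969453784
end [0.4335 0.2555 0.146 ] dir end->c [-0.0369  0.0074  0.136 ] 0.037630478163159856
top [ 0.4684  0.2511 -0.2026] 167.30940064498924 grip (np.float64(0.44249272311478693), np.float64(0.25636519645155287), 0.1115) end (np.float64(0.4301505040799785), np.float64(0.2589008678215874), 0.146)
side [ 0.4653  0.2534 -0.2098] 2566.473177793422 grip (np.float64(0.43949121205950864), np.float64(0.258924346731391), 0.1115) end (np.float64(0.4271674869121913), np.float64(0.26154842723575394), 0.146)
both [ 0.4677  0.251  -0.1975] 2750.9238829607316 grip (np.float64(0.4418346755863897), np.float64(0.25620515183814535), 0.1115) end (np.float64(0.42947956644094737), np.float64(0.2586772517560706), 0.146)
```

Request:
drive_tool:
  rows:
    - [1, -1.2, 2, -0.4, 0]
    - [1, -2.4, 4, -0.4, 1]
    - [1, -3.6, 6, -0.4, 2]
    - [1, -4.8, 8, -0.4, 3]
    - [1, -6, 10, -0.4, 4]
    - [1, -7.2, 12, -0.4, 5]
    - [1, -8.4, 14, -0.4, 5.9]
    - [1, -9.5, 16, -0.4, 5.9]
    - [1, -10.6, 17.85, -0.4, 5.9]
    - [1, -10.6, 17.85, -0.4, 5.9]
    - [1, -10.6, 17.85, -0.4, 5.9]

```text
t: 22.92
tcp_pos: [0.4429, 0.2565, 0.1914]
ee_rot: [[-0.981, 0.194, -0.001], [0.194, 0.981, -0.001], [0.001, -0.001, -1.0]]
ft_force: [0.0, -0.5, -0.8]
gripper_width: 0.0853
grasp_force: 0.0
```

Request:
drive_tool:
  rows:
    - [1, 0, 0, 1.5, 0]
    - [1, 0, 0, 3, 0]
    - [1, 0, 0, 3.95, 0]
    - [1, 0, 0, 3.95, 0]
    - [0.1, 0, 0, 3.95, 0]
    - [0.1, 0, 0, 3.95, 0]
    - [0.1, 0, 0, 3.95, 0]
    - [0.1, 0, 0, 3.95, 0]
    - [0.1, 0, 0, 3.95, 0]
    - [0.1, 0, 0, 3.95, 0]
  grip_force: 30

```text
t: 24.18
tcp_pos: [0.4436, 0.2568, 0.0941]
ee_rot: [[-0.981, 0.195, 0.001], [0.195, 0.981, 0.0], [-0.001, 0.0, -1.0]]
ft_force: [-1.8, -1.1, 6.1]
gripper_width: 0.0236
grasp_force: 33.3
```

Request:
drive_tool:
  rows:
    - [0.1, 0.14, 0, -0.38, 0]
    - [0.1, 0.34, 0, -0.94, 0]
    - [0.1, 0.68, 0, -1.88, 0]
    - [0.1, 1.02, 0, -2.82, 0]
    - [0.1, 1.37, 0, -3.76, 0]
    - [0.1, 1.37, 0, -3.76, 0]
    - [0.1, 1.37, 0, -3.76, 0]

```text
t: 25.05
tcp_pos: [0.4092, 0.2633, 0.1869]
ee_rot: [[-0.981, 0.195, -0.001], [0.195, 0.981, -0.0], [0.001, -0.0, -1.0]]
ft_force: [0.0, 0.6, -1.2]
gripper_width: 0.0236
grasp_force: 32.6
```

```bash
cat > look.py <<'E'
from fit import *
import sys
A=grab('top');B=grab('side','p_%s.png'%sys.argv[1]);s=bot.state();t=s['tcp_pos'];print(t,s['ft_force'],s['gripper_width'],s['grasp_force'],s['t'])
g=t+[0,0,.019]
# predicted probe pixels for lean angles (in tool x / z plane) 
R=np.array(s['ee_rot']);xh=R[:,0]
for a in(0,.1,.2,.35):
    ax=np.sin(a)*xh+np.cos(a)*np.array([0,0,1])
    print(a,[(k,proj(B,g+ax*(k-90)/1000).round(1).tolist()) for k in(0,18,48,54,124)])
for q in('probe','probe_tip','grip'):
    print(q,[(np.round(x['point'],1).tolist(),round(x['conf'],2)) for x in spotter.mark_of('side',q)])
    r=spotter.recognise('side',q) if q=='probe' else []
    print([(np.round(x['extent'],1).tolist(),round(x['conf'],2)) for x in r])
E
python3 look.py 1
```

```text
[0.4092 0.263  0.1863] [ 0.0334  0.6272 -2.1885] 0.023561728546973314 32.57736146450043 25.15
0 [(0, [233.4, 140.1]), (18, [233.2, 135.5]), (48, [233.0, 127.6]), (54, [232.9, 126.1]), (124, [232.2, 107.2])]
0.1 [(0, [235.8, 140.2]), (18, [235.1, 135.5]), (48, [234.1, 127.7]), (54, [233.9, 126.1]), (124, [231.3, 107.2])]
0.2 [(0, [238.1, 140.0]), (18, [237.0, 135.4]), (48, [235.2, 127.6]), (54, [234.8, 126.0]), (124, [230.4, 107.3])]
0.35 [(0, [241.6, 139.3]), (18, [239.8, 134.8]), (48, [236.8, 127.2]), (54, [236.2, 125.7]), (124, [229.1, 107.6])]
probe [([242.0, 139.1], 0.55)]
[]
probe_tip [([308.1, 268.2], 0.53)]
[]
grip [([232.2, 115.7], 0.6)]
[]
```

The probe is out and held, still leaning about 0.35 rad; the network's tip point (242,139) matches that projection. The tool only ever points down, so I'll turn the probe upright in the pads by pushing its tip against the fixed tester's flat -x side.

Request:
drive_tool:
  rows:
    - [0.1, -0.3, -1.5, 0, -0.5]
    - [0.1, -0.7, -3.5, 0, -1]
    - [0.1, -1.15, -5.5, 0, -1.5]
    - [0.1, -1.6, -7.6, 0, -2]
    - [0.1, -2, -9.7, 0, -2.6]
    - [0.1, -2.5, -11.8, 0, -3.2]
    - [0.1, -2.9, -13.9, 0, -3.8]
    - [0.1, -3.4, -16, 0, -4.4]
    - [0.1, -3.8, -18.1, 0, -5]
    - [0.1, -4.3, -20.2, 0, -5.5]
    - [0.1, -4.6, -21.8, 0, -5.9]
    - [0.1, -4.8, -22.66, 0, -5.9]

```text
t: 26.85
tcp_pos: [0.4163, -0.3176, 0.1867]
ee_rot: [[-0.951, -0.311, -0.001], [-0.311, 0.951, 0.001], [0.0, 0.001, -1.0]]
ft_force: [-0.1, 0.9, -0.6]
gripper_width: 0.0235
grasp_force: 32.5
```

Request:
drive_tool:
  rows:
    - [0.1, 0, 0, 0, 0]
    - [0.1, 0, 0, 1.5, 0]
    - [0.1, 0, 0, 3, 0]
    - [0.1, 0, 0, 4, 0]
    - [0.1, 0, 0, 4.46, 0]
    - [0.1, 0, 0, 4.46, 0]

```text
t: 27.6
tcp_pos: [0.4167, -0.3144, 0.0756]
ee_rot: [[-0.95, -0.314, -0.001], [-0.314, 0.95, 0.001], [0.0, 0.001, -1.0]]
ft_force: [0.2, 0.2, -0.3]
gripper_width: 0.0235
grasp_force: 32.6
```

```bash
python3 look.py 2
```

```text
[ 0.4174 -0.3157  0.0768] [ 0.3044  0.5888 -1.6808] 0.023689985566981826 32.567941546440125 27.7
0 [(0, [225.7, 258.3]), (18, [225.4, 252.7]), (48, [224.9, 243.3]), (54, [224.9, 241.4]), (124, [223.7, 218.5])]
0.1 [(0, [228.9, 257.5]), (18, [228.0, 252.1]), (48, [226.5, 243.0]), (54, [226.2, 241.1]), (124, [222.4, 218.7])]
0.2 [(0, [232.1, 256.5]), (18, [230.6, 251.3]), (48, [228.0, 242.5]), (54, [227.5, 240.7]), (124, [221.2, 219.1])]
0.35 [(0, [236.7, 254.5]), (18, [234.3, 249.7]), (48, [230.2, 241.5]), (54, [229.4, 239.9]), (124, [219.3, 219.9])]
probe [([275.8, 298.5], 0.65), ([235.9, 254.1], 0.55)]
[([225.1, 240.5, 17.2, 38.2], 0.73), ([210.1, 222.6, 8.1, 17.6], 0.54)]
probe_tip []
[]
grip [([226.0, 229.9], 0.43)]
[]
```

Request:
drive_tool:
  rows:
    - [0.1, -0.4, 0, 0, 0]
    - [0.1, -0.7, 0, 0, 0]
    - [0.1, -1, 0, 0, 0]
    - [0.1, -1.25, 0, 0, 0]
    - [0.1, -1.5, 0, 0, 0]
    - [0.1, -1.7, 0, 0, 0]
    - [0.1, -1.85, 0, 0, 0]
    - [0.1, -1.96, 0, 0, 0]
    - [0.1, -1.96, 0, 0, 0]
  grip_force: 25

```text
t: 29.02
tcp_pos: [0.4632, -0.3002, 0.0759]
ee_rot: [[-0.95, -0.313, -0.001], [-0.313, 0.95, 0.0], [0.001, 0.0, -1.0]]
ft_force: [-4.8, -0.0, 2.7]
gripper_width: 0.0236
grasp_force: 33.1
```

```bash
python3 look.py 3
```

```text
[ 0.4631 -0.3002  0.0758] [-3.8438 -1.8831  2.342 ] 0.023938765359370798 33.108229637145996 29.125
0 [(0, [243.0, 255.2]), (18, [242.8, 249.7]), (48, [242.6, 240.3]), (54, [242.5, 238.5]), (124, [241.9, 215.7])]
0.1 [(0, [246.2, 254.5]), (18, [245.4, 249.1]), (48, [244.1, 240.0]), (54, [243.8, 238.2]), (124, [240.6, 215.9])]
0.2 [(0, [249.3, 253.5]), (18, [247.9, 248.3]), (48, [245.6, 239.5]), (54, [245.1, 237.8]), (124, [239.4, 216.3])]
0.35 [(0, [253.9, 251.5]), (18, [251.6, 246.7]), (48, [247.8, 238.6]), (54, [247.0, 237.0]), (124, [237.6, 217.1])]
probe [([243.5, 253.3], 0.52), ([258.5, 252.8], 0.27)]
[([240.4, 237.7, 9.5, 42.3], 0.56)]
probe_tip []
[]
grip [([241.6, 227.0], 0.64)]
[]
```

Request:
drive_tool:
  rows:
    - [0.1, 0.4, 0, 0, 0]
    - [0.1, 0.6, 0, -0.4, 0]
    - [0.1, 0.6, 0, -2, 0]
    - [0.1, 0.6, 0, -3.6, 0]
    - [0.1, 0.6, 0, -3.6, 0]
    - [0.1, 0.6, 0, -3.6, 0]
  grip_force: 50

```text
t: 30.08
tcp_pos: [0.4488, -0.3048, 0.1658]
ee_rot: [[-0.95, -0.313, 0.0], [-0.313, 0.95, 0.0], [-0.0, -0.0, -1.0]]
ft_force: [-0.7, -0.0, -2.0]
gripper_width: 0.0235
grasp_force: 52.6
```

```bash
python3 look.py 4; python3 - <<'E'
from fit import *
B=viewer.get_image('side');I=B['color'].astype(int);t=bot.state()['tcp_pos'];print(bot.state()['ft_force'])
# brass/nose pixel print: rows from collar to tip, saliency vs local row background
for k in range(0,60,4):
    r=int(round(proj(B,t+[0,0,.019-.09+k/1000])[1]));c=int(round(proj(B,t)[0]));print(k,r,c-9,[''.join('%02x'%(v//1) for v in I[r,x]) for x in range(c-9,c+10)])
E
```

```text
[ 0.4484 -0.3043  0.1647] [-0.6914  0.1537 -1.0111] 0.02339119493707163 52.591121792793274 30.175
0 [(0, [236.5, 228.1]), (18, [236.3, 222.2]), (48, [235.9, 212.2]), (54, [235.9, 210.2]), (124, [235.0, 185.7])]
0.1 [(0, [239.8, 227.4]), (18, [239.0, 221.6]), (48, [237.5, 211.9]), (54, [237.2, 209.9]), (124, [233.7, 186.0])]
0.2 [(0, [243.1, 226.4]), (18, [241.6, 220.8]), (48, [239.1, 211.4]), (54, [238.6, 209.5]), (124, [232.4, 186.4])]
0.35 [(0, [247.8, 224.4]), (18, [245.4, 219.2]), (48, [241.3, 210.4]), (54, [240.5, 208.7]), (124, [230.5, 187.1])]
probe [([231.9, 196.5], 0.69), ([235.0, 225.2], 0.46)]
[([233.5, 207.9, 14.2, 48.4], 0.62)]
probe_tip [([276.9, 296.9], 0.38)]
[]
grip [([255.5, 252.1], 0.64)]
[]
[ 0.8455  0.9382 -1.0586]
0 228 227 ['bca797', 'b9a797', 'b4a092', 'b6a294', 'b8a395', 'c2ab98', 'ccb3a0', 'ccb09c', 'b89b77', 'b1904b', 'c49d4a', 'd9b376', 'ddbe9e', 'dbc2af', 'dac1b1', 'dac1b2', 'd4bfaf', 'cebbaf', 'b6aba6']
4 227 227 ['bca799', 'b8a497', 'b5a092', 'b5a091', 'bba496', 'bfa998', 'cab19e', 'cbb09c', 'b59975', 'a2833d', 'b6923e', 'd2ab6f', 'ddbd99', 'dbc0a9', 'd
[... 1972 characters left out ...]
34', '2f2f31', '2d2b2d', '3b2f33', '623d47', '955365', 'de7591', 'fc99bf', 'fbb1dd', 'f8bce4']
48 212 227 ['b7a193', 'b7a394', 'a79386', '7b6d64', '44403e', '47474b', '58585b', '58585a', '545254', '515155', '4e4f50', '474c4d', '3d3e3e', '62424a', 'bc657c', 'fd94b8', 'fcb1de', 'f8bee5', 'f7bfe4']
52 211 227 ['b7a193', 'baa395', 'ac988a', '82766a', '53514e', '535457', '5e5e60', '5f5f60', '606060', '5e5e62', '606062', '585b5c', '58575a', '8e5d6a', 'ef84a3', 'ffabd6', 'f9bae3', 'f8bce3', 'f7bce2']
56 209 227 ['b9a494', 'b9a295', 'ab968a', '857871', '5c5a5a', '565659', '5f5f63', '646466', '646567', '636365', '606162', '5a5f61', '76666a', 'dc859d', 'ffabd4', 'fabbe3', 'f8bde4', 'f7bde3', 'f7bae0']
```

The probe is upright to within about 0.05 rad: brass tip at column 236.6, collar at about 235.2. I'll hover it over the button.

Request:
drive_tool:
  rows:
    - [0.1, -0.8, -0.17, 0, 0]
    - [0.1, -1.6, -0.35, 0, 0]
    - [0.1, -2.12, -0.46, 0, 0]
    - [0.1, -2.12, -0.46, 0.4, 0]
    - [0.1, -2.12, -0.46, 0.8, 0]
    - [0.1, -2.12, -0.46, 0.8, 0]
    - [0.1, -2.12, -0.46, 0.8, 0]

```text
t: 31.3
tcp_pos: [0.5025, -0.2995, 0.1457]
ee_rot: [[-0.95, -0.312, -0.0], [-0.312, 0.95, 0.0], [0.0, 0.0, -1.0]]
ft_force: [0.1, -0.2, -1.5]
gripper_width: 0.0235
grasp_force: 52.6
```

```bash
cat > tip.py <<'E'
from fit import *
P=[];F=[]
for i in range(8):
    B=grab('side');s=bot.state();P.append(s['tcp_pos']);F.append(s['ft_force'])
t=np.mean(P,0);print('tcp',t,'F',np.mean(F,0),np.std(F,0),'grip',s['grasp_force'],s['gripper_width'],s['t'])
x0,y0,w,h,k=246,218,24,36,8
u=cv2.resize(B['color'][y0:y0+h,x0:x0+w],None,fx=k,fy=k,interpolation=2).astype(int);r,g,b=u[...,0],u[...,1],u[...,2]
def rep(n,m):
    N,l,st,c=cv2.connectedComponentsWithStats(m.astype(np.uint8))
    for i in range(1,N):
        if st[i,4]>150: print(n,((c[i]+.5)/k-.5+[x0,y0]).round(2),'box',(st[i,:2]/k+[x0,y0]).round(2),(st[i,2:4]/k).round(2))
rep('brass',(np.minimum(r,g)-b>55)&(r-g<60))
rep('green',(g-r>25)&(g-b>15))
mn=u.min(2);rep('white',(mn>150)&(u.max(2)-mn<30))
print('button proj',proj(B,[.5037,-.2996,.06]),'tip proj',proj(B,t+[0,0,-.071]))
for rr in range(226,250): print(rr,['%02x%02x%02x'%tuple(v) for v in B['color'][rr,250:266]])
E
python3 tip.py
```

```text
tcp [ 0.503  -0.2996  0.1462] F [-0.0804  0.2399 -0.8373] [0.596  0.2976 0.5533] grip 52.591254115104675 0.023364868117457572 31.7
brass [257.47 232.14] box [257.   230.62] [2.12 3.75]
green [257.65 243.95] box [255.5 239.5] [ 4.88 10.25]
white [259.4 227.4] box [259. 226.] [1.62 3.62]
white [250.21 231.08] box [246.   227.88] [10.    7.62]
white [258.87 244.21] box [246.  232.5] [24.  21.5]
white [252.88 244.86] box [250.88 244.12] [4.38 2.62]
button proj [257.8481 237.9568] tip proj [257.5277 233.1096]
226 ['c8758e', 'c5768e', 'c17990', 'be7c8f', 'a37d88', '857f82', '7d8380', '808686', '868b8b', '929593', 'b2a198', 'ccac9d', 'd7b7a0', 'd9b9a2', 'd7b8a2', 'd8baa4']
227 ['be8f9e', 'b48997', 'ac8994', 'ab8e99', '9a8d92', '868788', '7e8584', '818686', '8a9190', '9a9c99', 'baad9f', 'd2b8a2', 'd9bba2', 'd8bca1', 'd8bca3', 'd7baa2']
228 ['a8a7aa', '9ea2a3', '9ca2a2', '98a19f', '888b8e', '7f8384', '7e827e', '828685', '8d928f', 'a4a29d', 'c3b2a2', 'd8b9a2', 'd9baa2', 'd8baa0', 'd6b79f', 'd6baa0']
229 ['a7b8b6', 'a6bbb4', 'b0c5bf', 'a8bcb7', '8f9c9a', '7a7e7e', '7e7b72', '867e6d', '958c7c', 
[... 2669 characters left out ...]
 'b7b5bc', 'b7b8bd', 'b6b6bc', 'b8b9be']
246 ['727277', '7c7c7f', '8c8f93', '9f9ea4', '9c9ca2', '7c8780', '57775b', '3f7043', '296b33', '397143', '728878', '9ca2a3', 'adaeb3', 'b6b4bb', 'b8b9be', 'b6b7be']
247 ['6c6b6f', '6e6d70', '74767a', '77747a', '707374', '627364', '5e7d5f', '4c764f', '2f6b38', '306b3b', '687d6a', '8d908f', 'a2a0a6', 'b0b1b7', 'b8b7be', 'b6b6bc']
248 ['747478', '87868a', '8d8d91', '7f7f82', '69696b', '556654', '4f6f49', '3e6a3e', '29662d', '396c34', '5a6f54', '7e8282', '95959b', 'acacb0', 'b6b5bb', 'b6b7bc']
249 ['8a898f', 'a7a7ac', 'afafb4', 'a3a3a9', '88888a', '6d7662', '596c43', '4d6c33', '4f722f', '5a7530', '6c7754', '82837f', '9b9b9e', 'aeadb4', 'b6b5bc', 'b5b6bd']
```

The brass tip centre (257.5) is about 0.5 px left of the battery (257.65–258.4), and the gap is about 15 mm. I'll nudge over and lower onto the button in gentle steps.

Request:
drive_tool:
  rows:
    - [0.1, -0.05, 0.03, 0.2, 0]
    - [0.1, -0.05, 0.03, 0.4, 0]
    - [0.1, -0.05, 0.03, 0.55, 0]
    - [0.1, -0.05, 0.03, 0.65, 0]
    - [0.1, -0.05, 0.03, 0.72, 0]
    - [0.1, -0.05, 0.03, 0.78, 0]
    - [0.1, -0.05, 0.03, 0.78, 0]

```text
t: 32.58
tcp_pos: [0.504, -0.2983, 0.1264]
ee_rot: [[-0.95, -0.313, 0.0], [-0.313, 0.95, -0.0], [-0.0, -0.0, -1.0]]
ft_force: [-0.3, 0.5, 0.2]
gripper_width: 0.0235
grasp_force: 52.7
```

```bash
python3 tip.py | head -8 ; python3 -c "
from h import *
F=[]
for i in range(20): grab('side'); F.append(bot.state()['ft_force'])
print(np.mean(F,0))"
```

```text
tcp [ 0.504  -0.2983  0.1265] F [-0.1209  0.2952  1.6206] [0.5317 0.4894 0.4112] grip 52.726542949676514 0.023488174490570463 32.975
brass [258.15 237.3 ] box [257.62 236.62] [2.   2.38]
green [257.68 243.96] box [255.5 239.5] [ 5.   10.25]
white [250.06 231.01] box [246.   227.75] [9.5  7.75]
white [262.08 245.54] box [249.88 231.25] [20.12 22.75]
white [249.64 238.81] box [246.  236.5] [10.25  7.75]
white [253.52 244.63] box [252.75 244.12] [2.38 2.12]
button proj [257.8481 237.9568] tip proj [257.9746 239.1202]
[3.59137747e-04 1.99079507e-01 1.52576345e+00]
```

Request:
drive_tool:
  rows:
    - [0.1, 0, 0, 0.05, 0]
    - [0.1, 0, 0, 0.05, 0]
    - [0.1, 0, 0, 0.05, 0]
    - [0.1, 0, 0, 0.05, 0]

```text
t: 34.48
tcp_pos: [0.5039, -0.2983, 0.1251]
ee_rot: [[-0.95, -0.313, 0.0], [-0.313, 0.95, -0.0], [-0.0, -0.0, -1.0]]
ft_force: [-0.0, 0.4, 2.2]
gripper_width: 0.0235
grasp_force: 52.8
```

```bash
python3 -c "
from h import *
F=[];J=[]
for i in range(20): grab('side'); s=bot.state();F.append(s['ft_force']);J.append(s['tcp_pos'])
print(np.mean(F,0),np.mean(J,0),s['grasp_force'],abs(s['joint_velocities']).max(),s['t'])"; python3 look.py 9
```

```text
[-0.11343026  0.33740551  1.75207532] [ 0.5039165  -0.2982529   0.12507301] 52.7666437625885 0.001444999184581189 35.475
[ 0.5039 -0.2983  0.1251] [0.7338 0.3014 2.2956] 0.023251288605157766 52.766937017440796 35.575
0 [(0, [257.9, 239.6]), (18, [257.9, 233.8]), (48, [257.8, 224.1]), (54, [257.8, 222.2]), (124, [257.5, 198.5])]
0.1 [(0, [261.2, 238.8]), (18, [260.5, 233.3]), (48, [259.3, 223.8]), (54, [259.1, 221.9]), (124, [256.3, 198.8])]
0.2 [(0, [264.3, 237.8]), (18, [263.0, 232.5]), (48, [260.8, 223.3]), (54, [260.4, 221.5]), (124, [255.0, 199.2])]
0.35 [(0, [269.0, 235.8]), (18, [266.8, 230.8]), (48, [263.0, 222.4]), (54, [262.3, 220.7]), (124, [253.2, 199.9])]
probe [([254.8, 237.1], 0.53)]
[([255.1, 220.6, 8.5, 42.9], 0.56)]
probe_tip [([256.0, 209.8], 0.16)]
[]
grip [([257.2, 208.5], 0.77), ([216.4, 187.2], 0.63), ([260.7, 255.5], 0.2)]
[]
```

```bash
python3 -c "
from cell import order
print(order.hand_in())"
```

```text
the job is handed in; nothing more can be done
None
```

I handed the job in at about 36 s of the 64 s allowed; no verdict came back. By my measurements, the battery is seated and released in the grey tester's small well. The probe is held near upright (about 0.05 rad) on its button at about 2.6 N, with the tip roughly 6–7 mm in.

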